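Pin the wardrobe dehumidifier canister and hold its bayonet lid half turned

ROBOT

A 6-joint arm with a two-finger parallel gripper is mounted at the origin on the work surface. World frame = base frame: x ahead of the robot, y to its left, z up, the work surface at z = 0. Lengths are in mm, angles in degrees, forces in N, time in s.
With the tool pointing down it reaches from about 350 to 850 mm from the base axis. Payload 8.1 kg.
Tool frame: the origin (TCP) lies between the finger pads; the fingertips stand 14 mm ahead of it and the grasp point (between the pads) lies 5 mm behind it; z points along the fingers, x is the direction in which the jaws open and shut, and the axes are right-handed (so a half turn about z gives the same grasp; the last joint's range is limited). The gripper opens to 85 mm and grips with 20 to 120 N. Pads are 22 mm wide; open, the fingers measure 114 mm over their backs; the gripper's body (76 mm by 85 mm) begins 54 mm behind the grasp point. The pads swing forward as they close: fully open they stand 13 mm farther back than shut.
Start: joints at [-72.903, 7.471, 85.268, -0, 87.261, -4.893], TCP at [224.688, -556.346, 245.292] pointing down, gripper open.
Joint ranges: [-169.43, 169.43], [-51.17, 129.36], [1.28, 143.12], [-76.62, 256.62], [0, 156.53], [-152.29, 152.29]. Speed limits (degrees/s): [136.94, 136.94, 159.86, 180, 180, 180].

INTERFACE

Orientations are given as [roll, pitch, yaw] about the fixed x, y, z axes, in that order (R = Rz(yaw) Ry(pitch) Rx(roll)).
In Python, from bench import r, vision, job gives the robot as it stands.
- The arm moves only by the tool send_rows, never from a script. Its arguments are lists of equal length, an entry for each row: "dp": the shift along the world's x, y, z in mm, a list of three; "rot": the turn, a rotation vector about the world's x, y, z in rad, a list of three. In form: {"dp": [[tx, ty, tz], ...], "rot": [[wx, wy, wz], ...]}. A call has 1 to 5 rows; each row is the pose to reach, as a shift and turn from the pose commanded when the call began; what a row does not reach only later rows make up. A row lasts 1/8 s, in which the tool goes at most 62.5 mm and 10.7 degrees, less where a joint would pass 70% of its speed; a pose out of reach is approached as far as the arm can. A call with a gripper value outside its range is refused whole. "jaw" is the finger opening in mm, from 0 to 85.4, set as the call begins (left out, the last holds). The fingers move at their own pace and stop on an object; "force" is the grip in N (left out, the last holds). Time passes only in rows, so rows that repeat a pose let the fingers close. It gives the time, the measured TCP pose, the force and the opening at its end, in the units of the state.
- r.sense(): the state, without advancing time (a new reading comes with each control period).
- vision.snapshot(name): name is "scene" or "top" or "wrist"; returns a dict with "pixels" (384x512x3 uint8, red, green, blue), "depth" (384x512 float32, mm along the optical axis (not along the pixel's ray), 0 where there is no reading), "intrinsics" (3x3 intrinsics, pixels), "world_from_camera" (4x4, takes a point from camera to world coordinates); the wrist camera has in their place "T_tool_cam" (4x4, takes a point from camera to tool coordinates, whose origin is the TCP and whose axes are the tool frame's). Camera axes: x right, y down, z forward; pixel columns grow to the right and rows downward; lengths in mm; the calibration is good to about 2 mm. The wrist camera is an equidistant fisheye: a pixel r from the principal point sees the ray r / f radians off the axis. A picture is of the moment at which its call begins: read the wrist's pose just before it.
- job.hand_in(): hands the job in, once; it reports no verdict.
The state is a dict: "time": time; "joint_pos": joint angles; "qd": joint speeds; "joint_efforts": joint torques, N m; "tool_pos": TCP position; "tcp_rot": TCP orientation; "ft_force": force on the tool from outside, world axes, zero at the start; "wrist_torque": the same for the moment, N m; "finger_gap": finger opening in mm.
Only numpy, scipy, OpenCV 4.12 (cv2) and the standard library are available. Lean on these libraries where they do the work, as an engineer would, in place of code of your own. Each camera call takes 0.05 s, during which the arm holds its last target.

TASK

Secure the white dehumidifier canister in its shelf bracket by pushing the headed steel pin fully home down through the fork and the canister's lug, and let go of the pin. Then put the bayonet lid into the canister's mouth until it sits down on the rim and twist it clockwise (seen from above) to the middle of its quarter turn, about 45 degrees, well before it clicks locked, so that I can check the seal. Finish still gripping the lid there, without letting go, and leave the sunglasses case, dish and shoehorn where they are.

Things in the scene. Friction and masses are not known exactly. Their poses are not given: they have to be found in the camera images.
- lid: Loose grey bayonet lid, standing on its plug. Origin: centre of the plug's underside, z up. Plug 37 mm wide, 0-16 mm up (foot tapered to 31); disc 68 mm wide, 16-22 mm up; upright grip bar 50 long (along x) x 14 wide (y), 22-52 mm up. Two opposite lugs along +x and -x, under the bar's ends, 8 mm wide, 2-8 mm up, out to 25 mm from the axis. Both ways round are alike. 40-85 g.
- bar_end (a point): Middle of the +x end of the lid's grip bar (25 mm from the lid's axis, 37 mm above its origin).
- mouth (a point): Centre of the white canister's round mouth, at rim height (70 mm up), z up. Canister 68 mm wide, bore 58. A ledge 1-7 mm below the rim leaves a 41 mm round opening with two opposite entry gaps along this frame's +x and -x, 16 mm wide, out to 29 mm from the axis. Lugs go down the gaps (bar along this x, either way round) till the disc rests on the rim: lid's origin 16 mm below here.
- track (a point): Point on the canister's axis at the height of the seated lid's lugs, 11 mm below the rim. There the lid turns under the ledge, clockwise from above (negative about z): entry 0, locked end a little past 90 degrees. From about 55 degrees on the lugs ride over sprung teeth that click up behind them near the end. Stops bar more than about 10 degrees the other way.
- canister (a joint): Turn of the canister about its vertical axis in the bracket (rad, anticlockwise from above positive, 0 = lug hole in line with the fork holes). It turns easily (0.02 N m) and can turn with the lid unless pinned; the pin leaves about 2 degrees of play.
- fork_hole (a point): Centre of the upper hole of the fixed aluminium bracket's fork, on the upper plate's top, 40 mm up; z up, axes as the bracket's. It is 75 mm from the canister's axis, in -y. Upper plate 30 x 30 x 6 mm; 2 mm lower the canister's 8 mm thick lug; 2 mm lower the 6 mm lower plate. Three vertical holes in line, 11 mm wide. A spine no higher than the plate closes the fork's -y side.
- lug_hole (a point): Centre of the hole in the canister's lug, on the lug's top face (32 mm above the shelf), between the fork plates.
- pin: Loose steel headed pin, upright in its wooden rest. Origin: centre of the shank's lower tip; z up along the pin. Shank 8 mm wide, 30 mm long, tapered over the last 2.5 mm; flange 20 mm wide, 30-34 mm up; round grip 12 mm wide, 34-62 mm up. Home when the flange lies on the fork's upper plate (origin 30 mm below fork_hole). About 35 g.
- rest: Fixed wooden pin rest, 44 x 44 mm, 36 mm high, with a 10 mm vertical hole in its middle. Origin: centre of its underside. The pin's flange rests on its top.
- case: Black plastic sunglasses case, 160 x 62 mm, 54 mm high, lying loose; bystander. Origin: centre of its underside, length along x.
- dish: White ceramic dish, 112 mm wide, 24 mm high, with three metal hair clips in it; loose bystander. Origin: centre of its underside.
- shoehorn: Flat stainless shoehorn, 205 mm long (-90 to +115 mm along its x), up to 40 mm wide, 5 mm thick, lying loose; bystander. Origin: on its underside.

How it is judged:
By the outcome, as a careful person would: the job done as asked, in the order asked, and still so for the second after the job is handed in, while the arm keeps its last pose, push and grip.
It also fails if it takes over 69 s, if anything falls off the work surface, if the arm or the gripper's body presses on something with over 40 N, if the wrist force passes 120 N, or if a joint passes its speed limit or range.

## Working session

There is one attempt and no reset: what is moved stays moved. The work goes in short steps, Python scripts to look and compute and a tool call to move; the robot and the scene stay as the last step left them, time stands still between calls to the robot, and variables do not carry over. Pictures are saved under pics/ and viewed, and the job is handed in when it is done.

Besides the shell and the picture viewer there is one more tool, called after "Call:" as name(argument=value, ...), one argument or row to a line, values as JSON. send_rows: Moves the arm, as the interface text tells. Its arguments: {"type":"object","properties":{"dp":{"type":"array"},"rot":{"type":"array"},"jaw":{"type":"number"},"force":{"type":"number"}},"required":["dp","rot"]}

```bash
ls; mkdir -p pics; python3 - <<'E'
from bench import r, vision, job
import cv2, numpy as np, pickle
print(r.sense())
for n in ["scene","top","wrist"]:
    s=vision.snapshot(n); pickle.dump(s,open(f"pics/{n}0.pkl","wb"))
    cv2.imwrite(f"pics/{n}0.png",cv2.resize(s["pixels"][:,:,::-1],(800,600)))
    print(n,s["intrinsics"],s.get("world_from_camera",s.get("T_tool_cam")))
E
```

```text
pics
{'time': 0.0, 'joint_pos': array([-7.29029492e+01,  7.51447044e+00,  8.53308654e+01, -4.29670391e-04,
        8.72613171e+01, -4.89123656e+00]), 'qd': array([ 0.00033705,  0.00513189,  0.0387275 ,  0.00910281,  0.05774528,
       -0.00371172]), 'joint_efforts': array([ 1.76605199e-04, -5.69394958e+01, -5.00551736e+01, -1.55789990e-04,
        1.50359992e-02, -3.96738983e-06]), 'tool_pos': array([ 224.52887674, -555.83023692,  244.23585471]), 'tcp_rot': array([-1.79991334e+02,  1.06301137e-01, -6.80116837e+01]), 'ft_force': array([-2.81550164e-05, -2.98217645e-01, -2.62147290e-01]), 'wrist_torque': array([ 0.01917565, -0.03132934,  0.03033635]), 'finger_gap': 85.50543388030518}
scene [[396.7664472    0.         254.27250561]
 [  0.         396.7664472  186.43197758]
 [  0.           0.           1.        ]] [[ 6.81927776e-01  6.11659720e-01 -4.01057222e-01  9.05537597e+02]
 [ 7.31403587e-01 -5.66640270e-01  3.79430623e-01 -3.54827718e+02]
 [ 4.82725632e-03 -5.52078972e-01 -8.33777852e-01  8.12492834e+02]
 [ 0.00000000e+00  0.00000000e+00  0.00000000e+00  1.00000000e+00]]
top [[465.1325029    0.         255.4803654 ]
 [  0.         465.1325029  192.95194687]
 [  0.           0.           1.        ]] [[-7.32216132e-03 -9.97780784e-01  6.61807628e-02  4.74154090e+02]
 [-9.99964922e-01  7.57522766e-03  3.57372907e-03 -2.08266251e+01]
 [-4.06713254e-03 -6.61522739e-02 -9.97801250e-01  1.09617626e+03]
 [ 0.00000000e+00  0.00000000e+00  0.00000000e+00  1.00000000e+00]]
wrist [[297.31863964   0.         255.97326456]
 [  0.         297.31863964 196.23741804]
 [  0.           0.           1.        ]] [[ 9.99999358e-01  1.03334851e-03 -4.64047092e-04 -6.39515566e-02]
 [-8.32989645e-04  9.48440985e-01  3.16952685e-01 -8.17235376e+01]
 [ 7.67643866e-04 -3.16952095e-01  9.48441237e-01 -1.28831081e+02]
 [ 0.00000000e+00  0.00000000e+00  0.00000000e+00  1.00000000e+00]]
```

View pics/scene0.png

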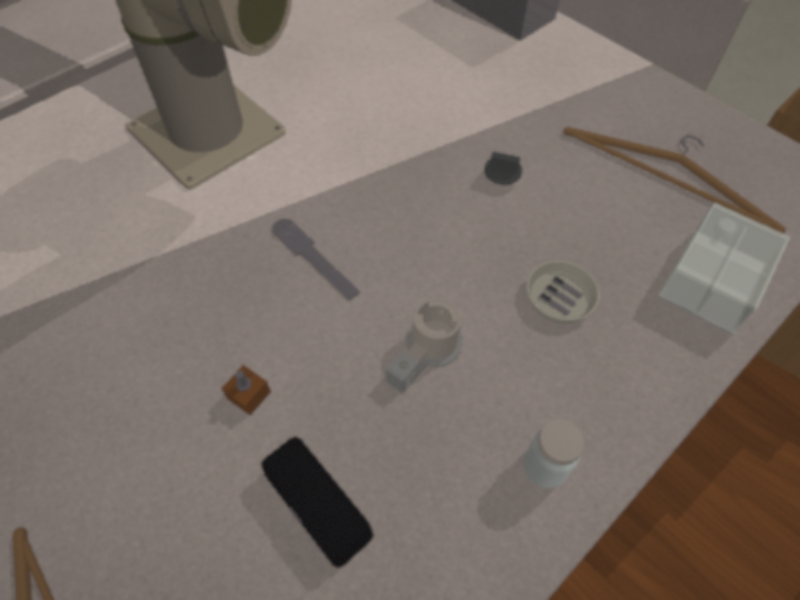

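View pics/top0.png

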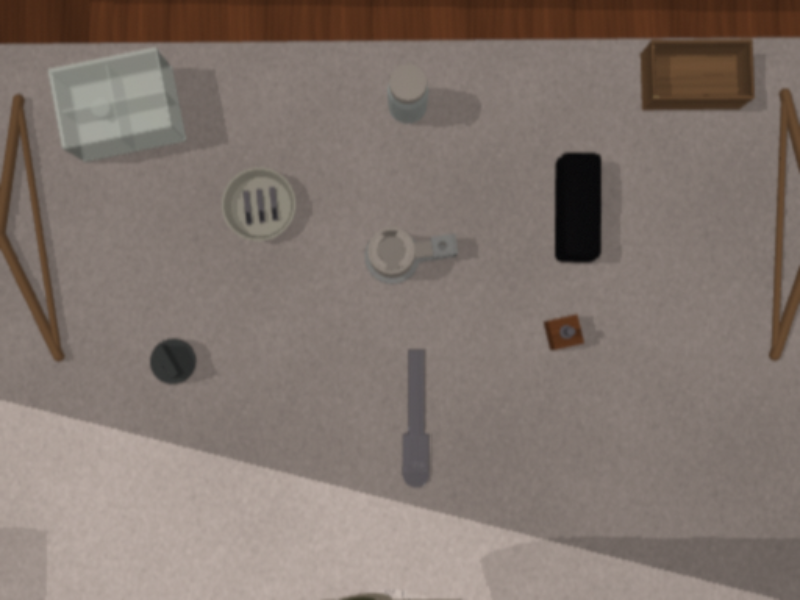

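View pics/wrist0.png

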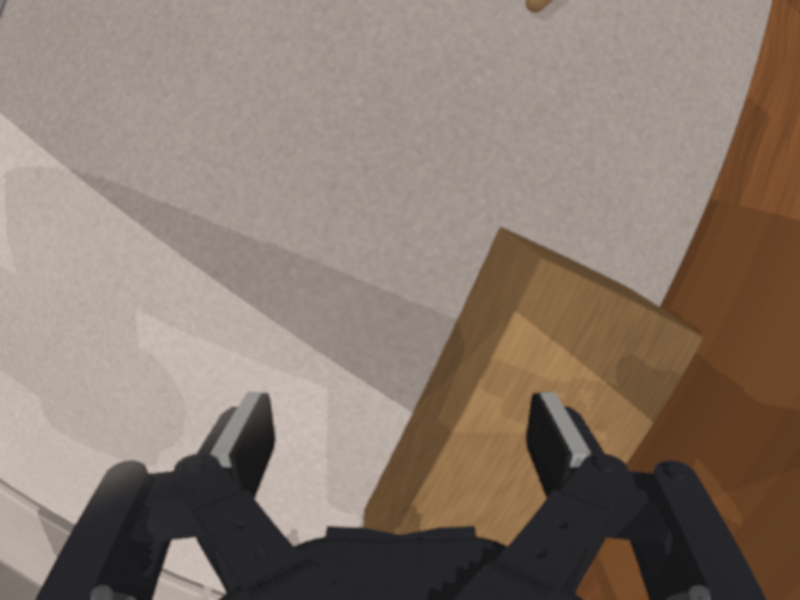

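Top view (800x600 display): the pin rest is at (565,332), the canister at (391,252), its fork at (445,245) and the lid at (173,361). The case (578,207), dish (260,204) and shoehorn (416,415) are the bystanders. Next I'll measure from depth.

```bash
cat > h.py <<'E'
import numpy as np, cv2, pickle
from scipy.spatial.transform import Rotation as R
def cloud(s,T=None):
    d=s["depth"];K=s["intrinsics"];T=s["world_from_camera"] if T is None else T
    v,u=np.mgrid[:384,:512]
    P=np.stack([(u-K[0,2])/K[0,0]*d,(v-K[1,2])/K[1,1]*d,d],-1)
    return P@T[:3,:3].T+T[:3,3]
def crop(s,u0,u1,v0,v1,name,f=None):
    im=s["pixels"][v0:v1,u0:u1,::-1]
    f=f or min(800//(u1-u0),600//(v1-v0))
    cv2.imwrite(name,cv2.resize(im,None,fx=f,fy=f,interpolation=cv2.INTER_CUBIC))
E
python3 - <<'E'
from h import *
for n in ["top","scene"]:
    s=pickle.load(open(f"pics/{n}0.pkl","rb")); P=cloud(s)
    print(n)
    d=s["depth"]; z=P[...,2]
    print("table z",np.median(z[(d>0)&(abs(z)<15)]))
    m=((z>8)&(z<90)&(d>0)&(P[...,0]>200)).astype(np.uint8)
    k,l,st,c=cv2.connectedComponentsWithStats(m)
    for i in range(1,k):
        if st[i,4]<60: continue
        q=P[l==i]; print(st[i],q[:,:2].mean(0).round(1),q.min(0).round(),q.max(0).round())
t=pickle.load(open("pics/top0.pkl","rb"))
crop(t,225,305,135,190,"pics/c1.png"); crop(t,90,135,210,250,"pics/c2.png"); crop(t,340,385,195,230,"pics/c3.png")
E
```

```text
top
table z -0.2171355157876178
[ 411   25   72   44 1630] [ 885.4 -466.9] [ 839. -541.    8.] [ 931. -389.   56.]
[  31   30   87   72 4566] [833.2 390.3] [765. 309.   8.] [915. 486.  88.]
[248  53  26  26 346] [829.2 -30.4] [820. -61.   8.] [857.  -1.  90.]
[ 492   56   20  175 1238] [ 651.6 -595.1] [ 456. -625.    8.] [ 868. -564.   21.]
[   0   60   41  171 1769] [659.6 544.1] [463. 486.   8.] [869. 586.  22.]
[ 355   97   30   71 2060] [ 680.8 -277.6] [ 604. -312.    8.] [ 762. -250.   60.]
[142 107  47  47 562] [701.8 200.1] [639. 139.   8.] [750. 247.  28.]
[172 119   7  23  66] [696.  172.8] [671. 165.   8.] [723. 179.  17.]
[164 120   6  22  63] [695.5 192.5] [670. 187.   8.] [721. 199.  16.]
[156 122   6  22  61] [691.1 212.1] [666. 205.   8.] [716. 217.  17.]
[ 234  145   59   33 1103] [620.1 -26. ] [ 583. -102.    8.] [650.  33.  75.]
[349 201  25  23 420] [ 499.5 -256. ] [ 474. -284.    8.] [ 524. -232.   71.]
[ 96 216  30  30 679] [461.5 316. ] [428. 285.  15.] [495. 352.  57.]
scene
table z -0.6836170466115163
[329   0  29  25 462] [218.1 686.2] [200. 644.   8.] [225. 770.  90.]
[ 361   81  145  131 4853] [808.  412.3] [462. 307.   8.] [915. 601.  90.]
[310  97  25  22 406] [466.9 311.2] [430. 286.  16.] [496. 348.  55.]
[337 167  47  40 531] [691.  204.8] [640. 138.   8.] [750. 248.  27.]
[ 247  191   49   59 1398] [622.9 -28.5] [ 583. -103.    8.] [652.  29.  72.]
[142 234  31  31 546] [ 506.6 -260.1] [ 476. -285.    8.] [ 527. -233.   70.]
[335 276  36  36 553] [854.6 -52.1] [820. -62.   8.] [880. -22.  90.]
[ 167  279   72   85 2846] [ 693.9 -285.1] [ 607. -316.    8.] [ 766. -251.   57.]
[  8 337  26  47 633] [ 509. -584.] [ 459. -608.    8.] [ 560. -567.   19.]
```

```bash
python3 - <<'E'
from h import *
t=pickle.load(open("pics/top0.pkl","rb"))
im=np.zeros((600,800,3),np.uint8)
def c(cu,cv,w,h,f): return cv2.resize(t["pixels"][cv-h:cv+h,cu-w:cu+w,::-1],None,fx=f,fy=f,interpolation=cv2.INTER_CUBIC)
a=c(264,160,44,28,9); im[:504-0][:a.shape[0],:a.shape[1]]=a[:, :800]
cv2.imwrite("pics/c1.png",im)
b=np.hstack([c(111,231,22,22,9),c(362,213,22,22,9)]);cv2.imwrite("pics/c2.png",b)
s=pickle.load(open("pics/scene0.pkl","rb"));t=s
cv2.imwrite("pics/c4.png",np.hstack([c(271,220,30,32,9)]))
E
```

```text
(no output)
```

View pics/c1.png

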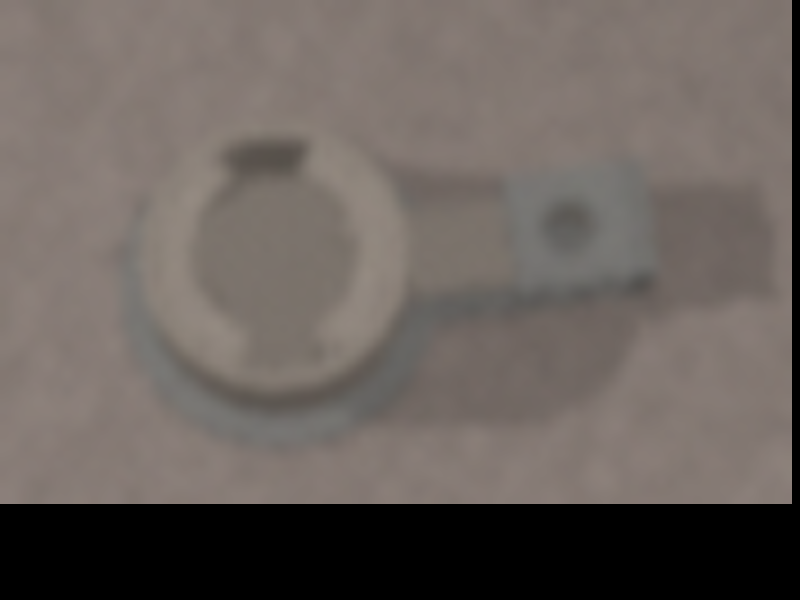

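View pics/c2.png

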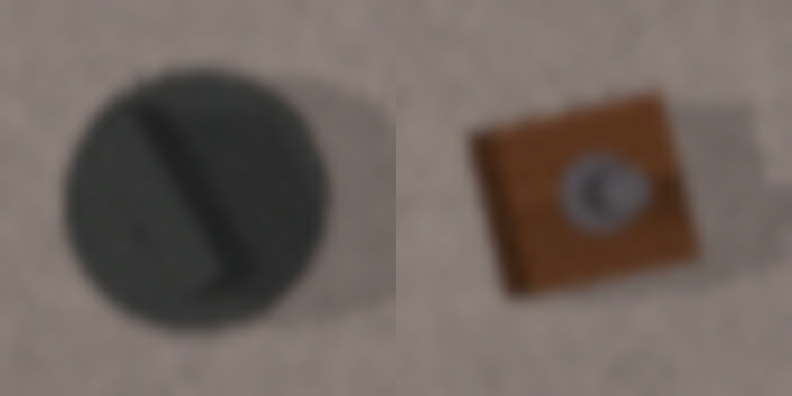

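View pics/c4.png

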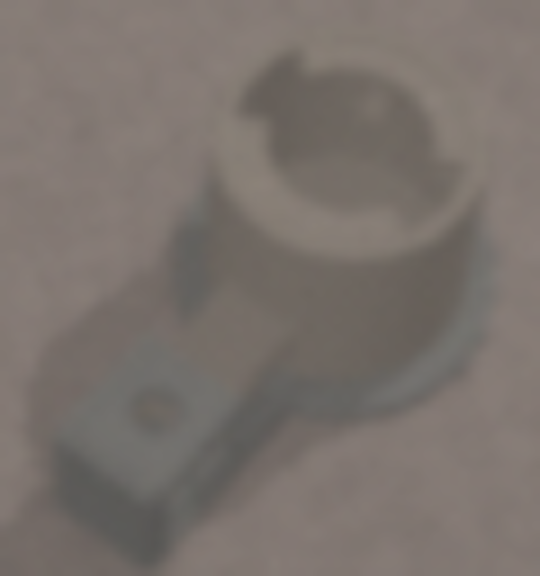

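```bash
cat >> h.py <<'E'
def px2w(s,u,v,z,T=None):
    K=s["intrinsics"];T=s["world_from_camera"] if T is None else T
    r=T[:3,:3]@np.array([(u-K[0,2])/K[0,0],(v-K[1,2])/K[1,1],1]); return T[:3,3]+r*(z-T[2,3])/r[2]
E
python3 - <<'E'
from h import *
t=pickle.load(open("pics/top0.pkl","rb"));s=pickle.load(open("pics/scene0.pkl","rb"))
def f(s,o,x,y,z,n): print(n,px2w(s,o[0]+(x+.5)/9-.5,o[1]+(y+.5)/9-.5,z)[:2].round(1))
f(t,(220,132),570,224,40,"fork T"); f(t,(220,132),274,262,70,"mouth T")
f(t,(220,132),265,157,70,"gapfar");f(t,(220,132),285,345,70,"gapnear")
f(t,(89,209),197,200,22,"lid"); f(t,(340,191),603-396,193,38,"flange");f(t,(340,191),627-396,188,98-26,"griptop z70 guess"); f(t,(340,191),627-396,188,68,"griptop")
f(s,(241,188),160,408,40,"fork S"); f(s,(241,188),352,150,70,"mouth S")
f(s,(241,188),275,85,66,"gap1 S"); f(s,(241,188),432,195,66,"gap2 S")
# lid bar fit from depth & rest
for q,n in ((t,"t"),(s,"s")):
    P=cloud(q)
    m=(P[...,2]>42)&(abs(P[...,0]-463)<45)&(abs(P[...,1]-316)<45)&(q["depth"]>0)
    A=P[m][:,:2].astype(np.float32); print(n,len(A),np.median(P[m][:,2]),cv2.minAreaRect(A))
    m=(P[...,2]>60)&(abs(P[...,0]-615)<50)&(abs(P[...,1]+0)<50)&(q["depth"]>0)
    A=P[m][:,:2].astype(np.float32); print(n,cv2.minEnclosingCircle(A),np.median(P[m][:,2]))
    m=(P[...,2]>34)&(P[...,2]<48)&(abs(P[...,0]-625)<30)&(abs(P[...,1]+85)<25)&(q["depth"]>0)
    A=P[m][:,:2].astype(np.float32); print(n,cv2.minAreaRect(A),np.median(P[m][:,2]))
    m=(P[...,2]>50)&(abs(P[...,0]-500)<30)&(abs(P[...,1]+258)<30)&(q["depth"]>0)
    A=P[m]; print(n,A.mean(0),A.max(0))
E
```

```text
fork T [627.4 -80.3]
mouth T [614.2  -5.5]
gapfar [640.3  -3.4]
gapnear [593.6  -8.1]
lid [460.6 318. ]
flange [ 499.1 -260. ]
griptop z70 guess [ 499.5 -258.2]
griptop [ 499.6 -259.1]
fork S [628.3 -79.2]
mouth S [620.  -8.]
gap1 S [592.4  -6.9]
gap2 S [640.6  -1. ]
t 161 51.11949975240259 ((461.63604736328125, 318.6920471191406), (50.055233001708984, 14.588011741638184), 30.426288604736328)
t ((617.2188110351562, -5.829689025878906), 33.85563659667969) 68.72418765569034
t ((627.9597778320312, -79.85413360595703), (30.11896324157715, 41.944190979003906), 7.931293487548828) 39.59440811528475
t [ 500.14235226 -257.69475693   65.52103683] [ 505.38276751 -253.17428652   70.9392775 ]
s 109 49.83743233949588 ((461.76397705078125, 318.491943359375), (49.4052619934082, 16.212827682495117), 31.2530460357666)
s ((618.0692749023438, -5.611365795135498), 35.11916732788086) 68.13915511701828
s ((628.2688598632812, -83.08013916015625), (31.41220474243164, 37.634674072265625), 8.720222473144531) 39.197852795016615
s [ 502.30815151 -259.22428742   62.92160041] [ 506.99036544 -252.95556868   70.18245375]
```

Call:
send_rows(
  dp=[
    [35, 37, 0],
    [70, 74, 0],
    [105, 112, 0],
    [140, 149, 0],
    [175, 186, 0],
  ],
  rot=[
    [0, 0, 0.18],
    [0, 0, 0.36],
    [0, 0, 0.54],
    [0, 0, 0.72],
    [0, 0, 0.9],
  ],
)

```text
time: 0.78
tool_pos: [400.5, -368.9, 245.1]
tcp_rot: [-180.0, 0.0, -16.1]
ft_force: [0.1, -0.6, -0.3]
finger_gap: 85.2
```

Call:
send_rows(
  dp=[
    [30, 33, -20],
    [60, 66, -40],
    [100, 111, -60],
    [100.3, 111.3, -70],
    [100.3, 111.3, -75],
  ],
  rot=[
    [0, 0, 0.14],
    [0, 0, 0.28],
    [0, 0, 0.4296],
    [0, 0, 0.4296],
    [0, 0, 0.4296],
  ],
  jaw=60,
)

```text
time: 1.4
tool_pos: [499.6, -258.6, 169.2]
tcp_rot: [-180.0, 0.1, 8.2]
ft_force: [0.2, 0.4, -0.4]
finger_gap: 60.0
```

```bash
cat >> h.py <<'E'
def snap(name,tag):
    from bench import r,vision
    st=r.sense(); s=vision.snapshot(name); s["st"]=st
    pickle.dump(s,open(f"pics/{tag}.pkl","wb"))
    cv2.imwrite(f"pics/{tag}.png",cv2.resize(s["pixels"][:,:,::-1],(800,600),interpolation=cv2.INTER_CUBIC))
    print(st["time"],st["tool_pos"].round(2),st["tcp_rot"].round(2),st["ft_force"].round(2),st["finger_gap"])
    return s
def wT(s):
    st=s["st"];T=np.eye(4);T[:3,:3]=R.from_euler("xyz",st["tcp_rot"],degrees=True).as_matrix();T[:3,3]=st["tool_pos"]
    return T@s["T_tool_cam"]
def fray(s,u,v):
    K=s["intrinsics"];x=u-K[0,2];y=v-K[1,2];rr=np.hypot(x,y);th=rr/K[0,0];k=np.sin(th)/np.maximum(rr,1e-9)
    return np.stack([x*k,y*k,np.cos(th)],-1)
def wpx(s,u,v,z):  # display px scale 1 (512x384)
    T=wT(s);r=T[:3,:3]@fray(s,u,v);return T[:3,3]+r*(z-T[2,3])/r[2]
def wproj(s,p):
    T=wT(s);q=T[:3,:3].T@(np.asarray(p)-T[:3,3]);th=np.arctan2(np.hypot(q[0],q[1]),q[2]);k=th/np.hypot(q[0],q[1])*s["intrinsics"][0,0]
    return q[:2]*k+s["intrinsics"][:2,2]
def wcloud(s):
    v,u=np.mgrid[:384,:512].astype(float);f=fray(s,u,v);T=wT(s)
    P=f/f[...,2:]*s["depth"][...,None];return P@T[:3,:3].T+T[:3,3]
E
python3 -c "
from h import *
s=snap('wrist','w1')"
```

```text
1.4 [ 499.58 -258.62  169.24] [-1.7996e+02  9.0000e-02  8.1900e+00] [ 0.24  0.4  -0.4 ] 60.021824520430826
```

View pics/w1.png

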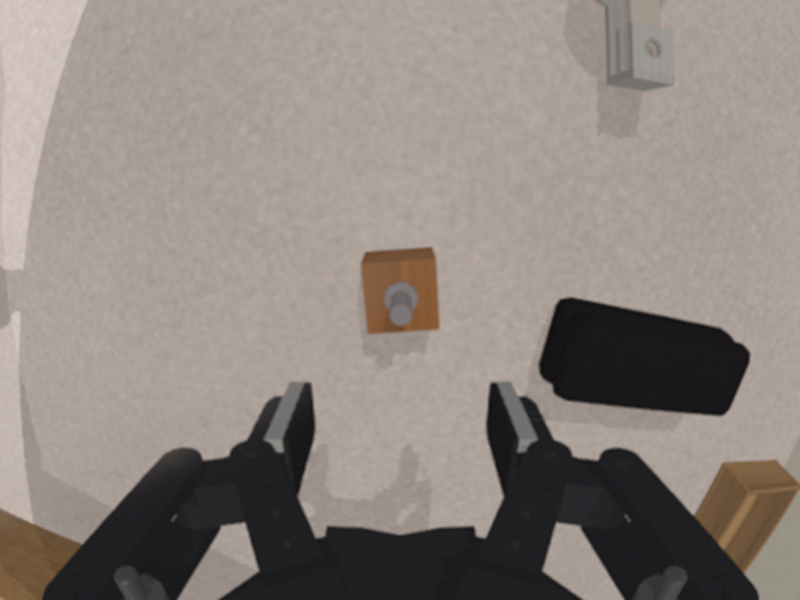

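The wrist view shows the pin centred between the jaws: grip top at (401,315), flange at (400,297). The fork hole is at (653,48).

```bash
python3 -c "
from h import *
s=pickle.load(open('pics/w1.pkl','rb'))
k=1/1.5625
for x,y,z in((401,315,68),(400,297,40),(653,48,40)): print(wpx(s,(x+.5)*k-.5,(y+.5)*k-.5,z).round(1))
P=wcloud(s);d=s['depth']
m=(d>0)&(P[...,2]>52)&(abs(P[...,0]-500)<20)&(abs(P[...,1]+259)<20);print(m.sum(),P[m].mean(0),P[m].max(0),P[m].min(0))
m=(d>0)&(P[...,2]>64)&(abs(P[...,0]-500)<20)&(abs(P[...,1]+259)<20);print(m.sum(),P[m].mean(0))
m=(d>0)&(P[...,2]>36)&(P[...,2]<44)&(abs(P[...,0]-628)<30)&(abs(P[...,1]+80)<40);print(m.sum(),cv2.minAreaRect(P[m][:,:2].astype(np.float32)))
"
```

```text
[ 499.9 -258.    68. ]
[ 499.2 -256.9   40. ]
[626.9 -78.9  40. ]
5592 [ 497.20893739 -246.54000786  233.29082368] [ 519.97333504 -239.00064409  255.17763066] [ 480.00283079 -263.36291649   52.29828872]
5536 [ 497.1959227  -246.4695626   235.05926283]
960 ((627.69677734375, -81.79730987548828), (31.594757080078125, 37.1129035949707), 7.1746721267700195)
```

Call:
send_rows(
  dp=[
    [0.3, 0.3, -40],
    [0.3, 0.3, -80],
    [0.3, 0.3, -105],
    [0.3, 0.3, -112],
    [0.3, 0.3, -112],
  ],
  rot=[
    [0, 0, 0],
    [0, 0, 0],
    [0, 0, 0],
    [0, 0, 0],
    [0, 0, 0],
  ],
  jaw=35,
)

```text
time: 2.08
tool_pos: [500.2, -259.7, 59.0]
tcp_rot: [180.0, -0.0, 8.1]
ft_force: [-0.6, -0.9, 1.3]
finger_gap: 35.1
```

Call:
send_rows(
  dp=[
    [0, 0, 0],
    [0, 0, 0],
    [0, 0, 0],
    [0, 0, 0],
  ],
  rot=[
    [0, 0, 0],
    [0, 0, 0],
    [0, 0, 0],
    [0, 0, 0],
  ],
  jaw=0,
  force=40,
)

```text
time: 2.58
tool_pos: [501.1, -259.7, 60.1]
tcp_rot: [179.9, -0.1, 8.2]
ft_force: [-3.8, -1.6, 7.7]
finger_gap: 10.4
```

```bash
python3 -c "
from h import *
s=snap('wrist','w2')"
```

```text
2.575 [ 501.12 -259.71   60.14] [ 1.7987e+02 -9.0000e-02  8.1700e+00] [-3.82 -1.63  7.68] 10.417637484957288
```

View pics/w2.png

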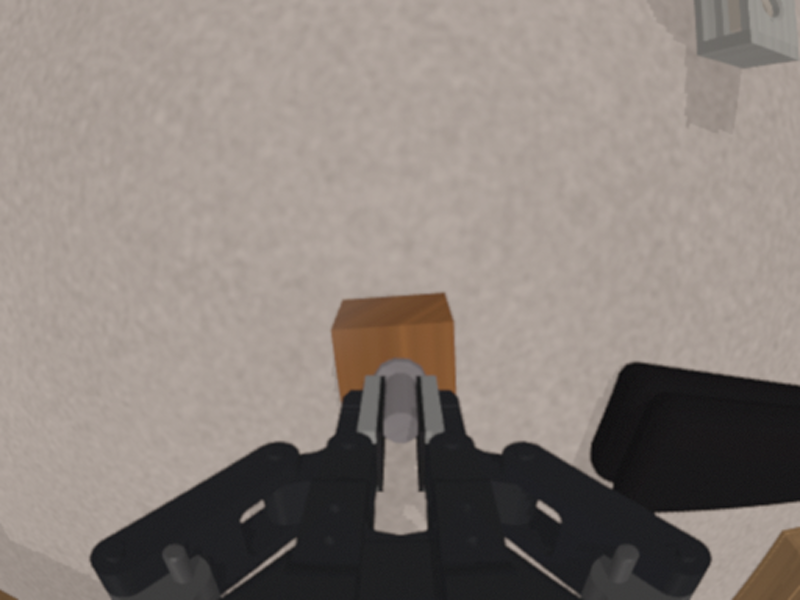

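Call:
send_rows(
  dp=[
    [0, 0, 10],
    [0, 0, 30],
    [0, 0, 55],
    [0, 0, 75],
    [0, 0, 75],
  ],
  rot=[
    [0, 0, 0],
    [0, 0, 0],
    [0, 0, 0],
    [0, 0, 0],
    [0, 0, 0],
  ],
)

```text
time: 3.25
tool_pos: [501.9, -259.6, 136.4]
tcp_rot: [179.8, -0.2, 8.2]
ft_force: [-0.2, -0.0, -0.8]
finger_gap: 10.1
```

Call:
send_rows(
  dp=[
    [25, 35, 0],
    [60, 84, 0],
    [95, 134, 0],
    [122, 172, 0],
    [127.3, 179.2, 0],
  ],
  rot=[
    [0, 0, 0],
    [0, 0, 0],
    [0, 0, 0],
    [0, 0, 0],
    [0, 0, 0],
  ],
)

```text
time: 3.88
tool_pos: [628.2, -76.5, 132.1]
tcp_rot: [-179.9, 0.1, 8.4]
ft_force: [-0.3, -1.4, 0.1]
finger_gap: 10.3
```

Call:
send_rows(
  dp=[
    [0, 0, -8],
    [0, 0, -16],
    [0, 0, -16],
  ],
  rot=[
    [0, 0, 0],
    [0, 0, 0],
    [0, 0, 0],
  ],
)

```text
time: 4.25
tool_pos: [626.0, -80.6, 115.6]
tcp_rot: [-180.0, 0.2, 8.1]
ft_force: [-0.2, -0.1, -0.6]
finger_gap: 10.3
```

```bash
python3 -c "
from h import *
s=snap('wrist','w3')
k=snap('scene','s3');crop(k,220,320,170,245,'pics/s3c.png')
k=snap('top','t3')"
```

```text
4.25 [626.02 -80.61 115.58] [-1.7995e+02  1.6000e-01  8.0700e+00] [-0.17 -0.15 -0.58] 10.275186652061565
4.3 [626.55 -80.59 116.41] [-1.7997e+02  9.0000e-02  8.0800e+00] [-0.61 -0.33  0.57] 10.352810704716347
4.35 [627.01 -80.5  117.  ] [-1.7999e+02  4.0000e-02  8.0900e+00] [ 0.23 -0.07 -0.85] 10.085117249946425
```

View pics/w3.png

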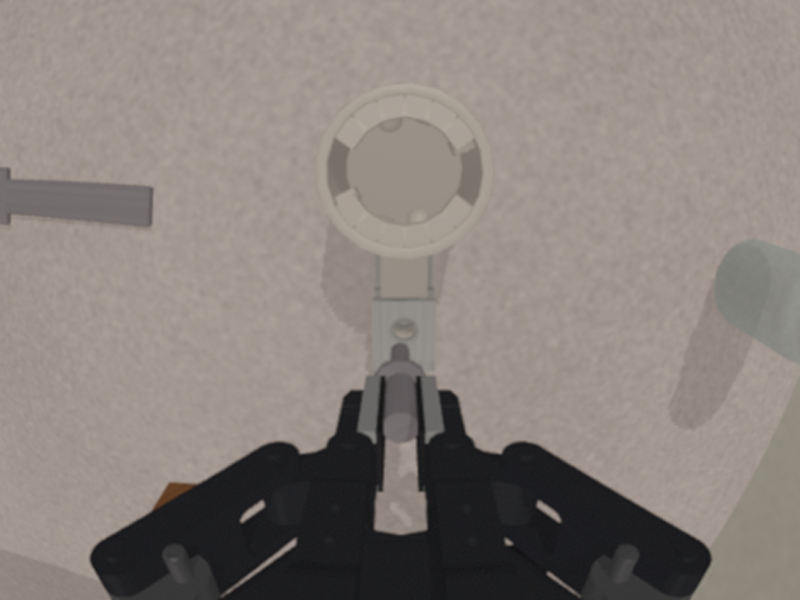

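View pics/s3c.png

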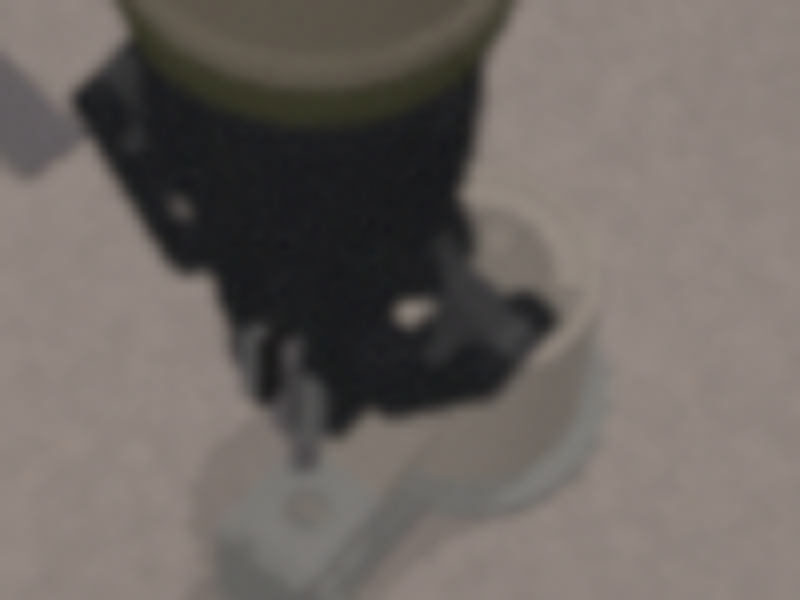

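The wrist view shows the pin held upright, with its tip at about (400,348) and the fork hole at about (403,328). I'll zoom in to measure the offset.

```bash
python3 -c "
from h import *
s=snap('wrist','w4')
crop(s,215,300,185,248,'pics/w4c.png',9)
for z in (60,62,64,66): print(z,wproj(s,[627.6,-79.6,40]),wproj(s,list(s['st']['tool_pos'][:2])+[z]))
"
```

```text
4.4 [627.36 -80.39 117.42] [179.99  -0.     8.1 ] [0.54 0.51 0.24] 10.475143442334511
60 [256.18022111 211.68765621] [255.70604362 223.39279029]
62 [256.18022111 211.68765621] [255.70498869 224.5786015 ]
64 [256.18022111 211.68765621] [255.7039171  225.78611845]
66 [256.18022111 211.68765621] [255.7028285  227.01590166]
```

View pics/w4c.png

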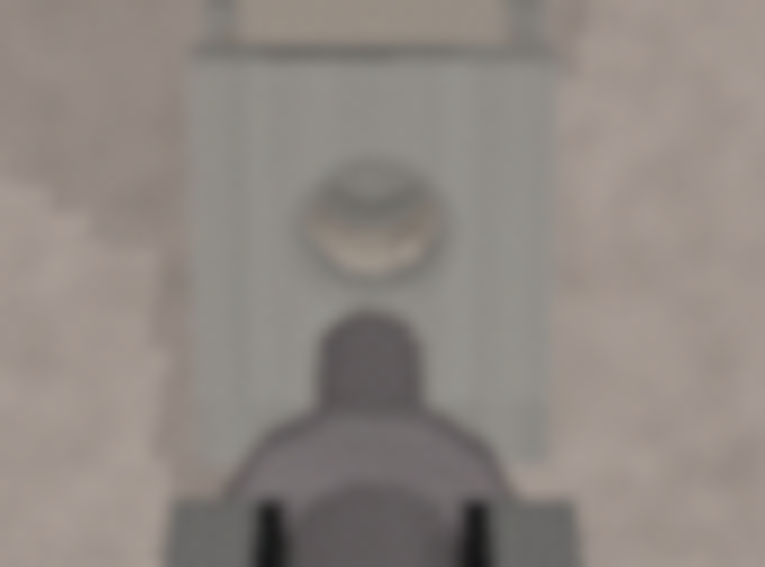

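```bash
python3 -c "
from h import *
s=pickle.load(open('pics/w4.pkl','rb'))
tp=s['st']['tool_pos']
o=np.array([215,185])
c=lambda p:((wproj(s,p)-o+.5)*9-.5).round(0)
a=np.radians(8);yb=np.array([-np.sin(a),np.cos(a)])
for off in (52,54,56):
  z=tp[2]-off
  for rr,dz in((2.5,0),(3,0),(4,2.5)):
    print(off,rr,c(list(tp[:2]+yb*rr)+[z+dz]), 'flange top edge',c(list(tp[:2]+yb*10)+[z+30]),c(list(tp[:2]+yb*10)+[z+34]))
u,v=o+(np.array([374,221])+.5)/9-.5
print('hole',wpx(s,u,v,40))
"
```

```text
52 2.5 [370. 348.] flange top edge [371. 431.] [370. 459.]
52 3 [370. 342.] flange top edge [371. 431.] [370. 459.]
52 4 [370. 343.] flange top edge [371. 431.] [370. 459.]
54 2.5 [370. 337.] flange top edge [371. 417.] [371. 445.]
54 3 [370. 331.] flange top edge [371. 417.] [371. 445.]
54 4 [370. 332.] flange top edge [371. 417.] [371. 445.]
56 2.5 [370. 327.] flange top edge [371. 404.] [371. 431.]
56 3 [370. 321.] flange top edge [371. 404.] [371. 431.]
56 4 [370. 321.] flange top edge [371. 404.] [371. 431.]
hole [627.25724899 -77.57198895  40.        ]
```

Call:
send_rows(
  dp=[
    [0, 1, -6],
    [0, 1.5, -12],
    [0, 1.5, -18],
    [0, 1.5, -18],
    [0, 1.5, -18],
  ],
  rot=[
    [0, 0, 0],
    [0, 0, 0],
    [0, 0, 0],
    [0, 0, 0],
    [0, 0, 0],
  ],
)

```text
time: 5.08
tool_pos: [627.6, -78.0, 99.3]
tcp_rot: [-180.0, 0.0, 8.2]
ft_force: [-0.4, 0.3, -0.5]
finger_gap: 10.3
```

```bash
python3 -c "
from h import *
s=snap('wrist','w5')
crop(s,215,300,185,248,'pics/w5c.png',9)
tp=s['st']['tool_pos'];print(wpx(s,256,209,40))
"
```

```text
5.075 [627.6  -78.    99.25] [-1.80e+02  1.00e-02  8.17e+00] [-0.42  0.32 -0.49] 10.341417353174606
[626.37828862 -68.2291634   40.        ]
```

View pics/w5c.png

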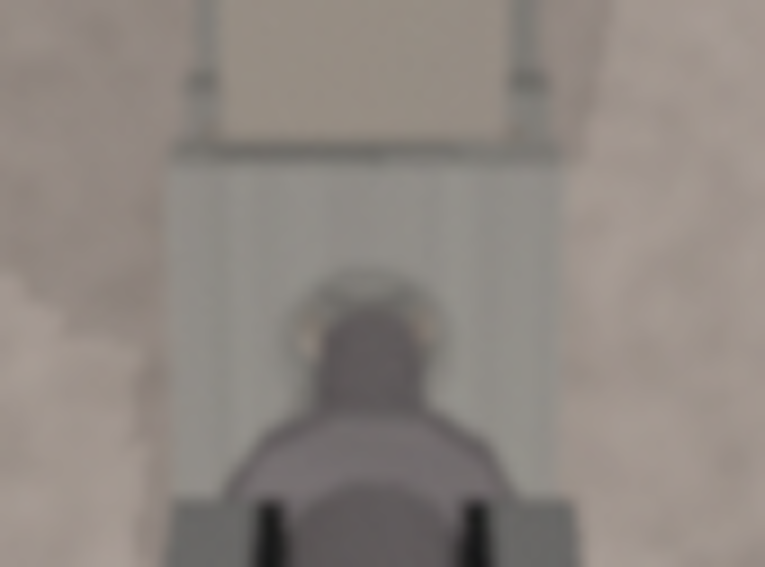

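Call:
send_rows(
  dp=[
    [0, 0, -4],
    [0, 0, -8],
    [0, 0, -12],
    [0, 0, -15],
    [0, 0, -15],
  ],
  rot=[
    [0, 0, 0],
    [0, 0, 0],
    [0, 0, 0],
    [0, 0, 0],
    [0, 0, 0],
  ],
)

```text
time: 5.75
tool_pos: [627.5, -78.3, 83.9]
tcp_rot: [180.0, 0.0, 8.2]
ft_force: [1.8, -2.7, -1.9]
finger_gap: 10.0
```

Call:
send_rows(
  dp=[
    [0, 0, -3],
    [0, 0, -6],
    [0, 0, -9],
    [0, 0, -12],
    [0, 0, -12],
  ],
  rot=[
    [0, 0, 0],
    [0, 0, 0],
    [0, 0, 0],
    [0, 0, 0],
    [0, 0, 0],
  ],
)

```text
time: 6.38
tool_pos: [627.5, -78.3, 71.9]
tcp_rot: [180.0, 0.0, 8.2]
ft_force: [2.1, -4.9, -0.1]
finger_gap: 10.0
```

Call:
send_rows(
  dp=[
    [0, -0.5, -3],
    [0, -0.8, -6],
    [0, -0.8, -8],
    [0, -0.8, -10],
    [0, -0.8, -10],
  ],
  rot=[
    [0, 0, 0],
    [0, 0, 0],
    [0, 0, 0],
    [0, 0, 0],
    [0, 0, 0],
  ],
)

```text
time: 7.0
tool_pos: [627.8, -78.9, 64.1]
tcp_rot: [180.0, -0.0, 8.2]
ft_force: [-6.6, -3.4, 15.6]
finger_gap: 10.2
```

Call:
send_rows(
  dp=[
    [0, 0, 0],
    [0, 0, 0],
    [0, 0, 0],
    [0, 0, 20],
    [0, 0, 50],
  ],
  rot=[
    [0, 0, 0],
    [0, 0, 0],
    [0, 0, 0],
    [0, 0, 0],
    [0, 0, 0],
  ],
  jaw=45,
)

```text
time: 7.62
tool_pos: [626.9, -78.6, 112.7]
tcp_rot: [-180.0, 0.1, 8.2]
ft_force: [0.5, 0.7, 0.4]
finger_gap: 44.9
```

Call:
send_rows(
  dp=[
    [0, 0, 40],
    [0, 0, 60],
    [0, 0, 60],
    [0, 0, 60],
  ],
  rot=[
    [0, 0, 0],
    [0, 0, 0],
    [0, 0, 0],
    [0, 0, 0],
  ],
)

```text
time: 8.12
tool_pos: [626.8, -78.7, 170.7]
tcp_rot: [-180.0, 0.1, 8.2]
ft_force: [0.5, -0.1, -1.0]
finger_gap: 45.2
```

```bash
python3 -c "
from h import *
s=snap('wrist','w6')
P=wcloud(s);d=s['depth']
m=(d>0)&(P[...,2]>50)&(P[...,2]<90)&(abs(P[...,0]-627)<14)&(abs(P[...,1]+78.5)<14);print(m.sum(),P[m].mean(0),P[m].max(0))
m=(d>0)&(P[...,2]>60)&(P[...,2]<80)&(abs(P[...,0]-617)<45)&(abs(P[...,1]+5)<45);print(cv2.minEnclosingCircle(P[m][:,:2].astype(np.float32)),np.median(P[m][:,2]))
"
```

```text
8.125 [626.78 -78.66 170.7 ] [-1.7995e+02  1.2000e-01  8.1700e+00] [ 0.49 -0.09 -0.97] 45.174545481532974
253 [626.86456878 -75.48662462  67.78016089] [632.59919111 -71.29925011  73.43559271]
((616.5343627929688, -4.436454772949219), 34.099830627441406) 69.56327002508397
```

View pics/w6.png

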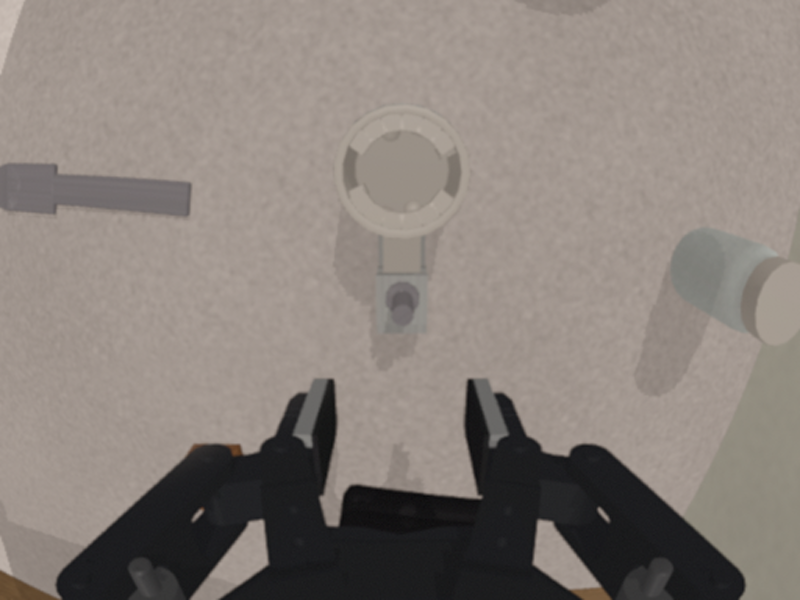

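Pin is home: its top reads about z 73 (72 expected) and the flange lies on the plate at (402,297). I'll go to the lid next.

Call:
send_rows(
  dp=[
    [-10, 25, 0],
    [-25, 60, 0],
    [-40, 96, 0],
    [-55, 132, 0],
    [-70, 168, 0],
  ],
  rot=[
    [0, 0, 0.18],
    [0, 0, 0.36],
    [0, 0, 0.54],
    [0, 0, 0.72],
    [0, 0, 0.9],
  ],
  jaw=60,
)

```text
time: 8.8
tool_pos: [555.9, 90.1, 170.2]
tcp_rot: [-179.8, 0.1, 60.1]
ft_force: [0.3, 1.0, 1.3]
finger_gap: 60.0
```

Call:
send_rows(
  dp=[
    [-15, 36, 0],
    [-30, 72, 0],
    [-46, 108, 0],
    [-62, 144, 0],
    [-78, 180, 0],
  ],
  rot=[
    [0, 0, 0.18],
    [0, 0, 0.36],
    [0, 0, 0.54],
    [0, 0, 0.72],
    [0, 0, 0.9],
  ],
)

```text
time: 9.43
tool_pos: [478.0, 269.8, 170.3]
tcp_rot: [-179.8, 0.0, 111.6]
ft_force: [0.3, 0.6, 1.2]
finger_gap: 60.0
```

Call:
send_rows(
  dp=[
    [-12, 35, -10],
    [-18, 48, -20],
    [-18.4, 49.3, -30],
    [-18.4, 49.3, -30],
    [-18.4, 49.3, -30],
  ],
  rot=[
    [0, 0, 0.12],
    [0, 0, 0.166],
    [0, 0, 0.166],
    [0, 0, 0.166],
    [0, 0, 0.166],
  ],
)

```text
time: 10.05
tool_pos: [461.7, 317.5, 142.3]
tcp_rot: [-180.0, 0.0, 120.7]
ft_force: [-0.2, -0.1, -0.3]
finger_gap: 60.0
```

```bash
python3 -c "
from h import *
s=snap('wrist','w7')
P=wcloud(s);d=s['depth']
m=(d>0)&(P[...,2]>42)&(P[...,2]<60)&(abs(P[...,0]-461)<40)&(abs(P[...,1]-318)<40);print(m.sum(),cv2.minAreaRect(P[m][:,:2].astype(np.float32)),np.median(P[m][:,2]))
m=(d>0)&(P[...,2]>14)&(P[...,2]<60)&(abs(P[...,0]-461)<50)&(abs(P[...,1]-318)<50);print(m.sum(),cv2.minEnclosingCircle(P[m][:,:2].astype(np.float32)))
"
```

```text
10.05 [461.75 317.5  142.35] [-1.7999e+02  2.0000e-02  1.2069e+02] [-0.19 -0.1  -0.31] 60.01994649687028
1088 ((460.2611083984375, 320.263671875), (49.772071838378906, 13.777569770812988), 30.554927825927734) 52.20231466468911
4377 ((460.182861328125, 320.60302734375), 33.82310485839844)
```

View pics/w7.png

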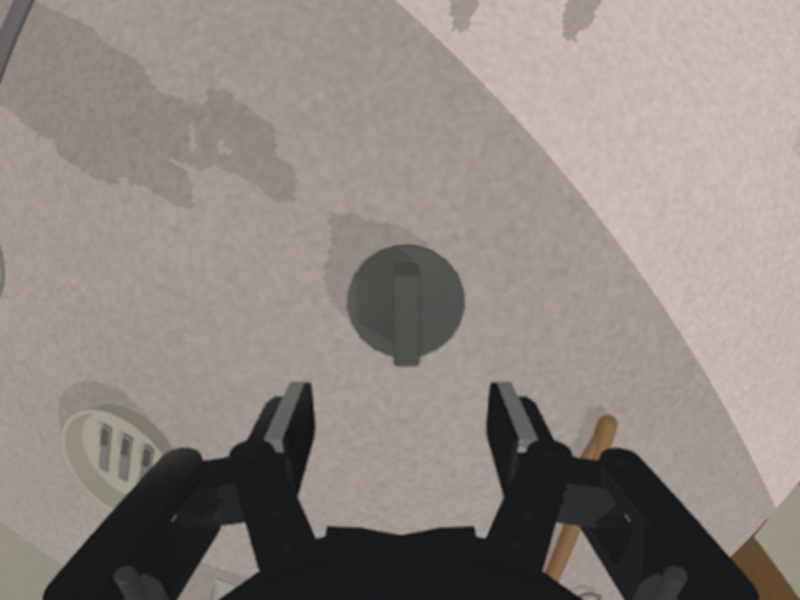

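The wrist view shows the lid disc centred at (406,300) with its bar upright at u≈407, 7 px off the jaws' middle. I'll correct about 2 mm and descend.

Call:
send_rows(
  dp=[
    [-0.8, 2, -30],
    [-0.8, 2, -65],
    [-0.8, 2, -92],
    [-0.8, 2, -101],
    [-0.8, 2, -101],
  ],
  rot=[
    [0, 0, 0],
    [0, 0, 0],
    [0, 0, 0],
    [0, 0, 0],
    [0, 0, 0],
  ],
  jaw=45,
)

```text
time: 10.72
tool_pos: [460.6, 320.2, 41.5]
tcp_rot: [-180.0, 0.0, 120.8]
ft_force: [0.0, 0.3, 0.8]
finger_gap: 44.9
```

Call:
send_rows(
  dp=[
    [0, 0, 0],
    [0, 0, 0],
    [0, 0, 0],
    [0, 0, 0],
    [0, 0, 0],
  ],
  rot=[
    [0, 0, 0],
    [0, 0, 0],
    [0, 0, 0],
    [0, 0, 0],
    [0, 0, 0],
  ],
  jaw=0,
  force=80,
)

```text
time: 11.35
tool_pos: [461.7, 321.1, 43.1]
tcp_rot: [179.8, 0.0, 120.8]
ft_force: [0.7, 0.2, 5.7]
finger_gap: 12.4
```

Call:
send_rows(
  dp=[
    [0, 0, 10],
    [0, 0, 40],
    [0, 0, 80],
    [0, 0, 110],
    [0, 0, 110],
  ],
  rot=[
    [0, 0, 0],
    [0, 0, 0],
    [0, 0, 0],
    [0, 0, 0],
    [0, 0, 0],
  ],
)

```text
time: 11.98
tool_pos: [462.2, 321.6, 155.1]
tcp_rot: [179.6, 0.0, 120.8]
ft_force: [-0.7, 0.8, -0.8]
finger_gap: 12.4
```

```bash
python3 -c "
from h import *
s=snap('wrist','w8')
"
```

```text
11.975 [462.23 321.56 155.14] [1.7964e+02 1.0000e-02 1.2082e+02] [-0.73  0.77 -0.83] 12.44486678838988
```

View pics/w8.png

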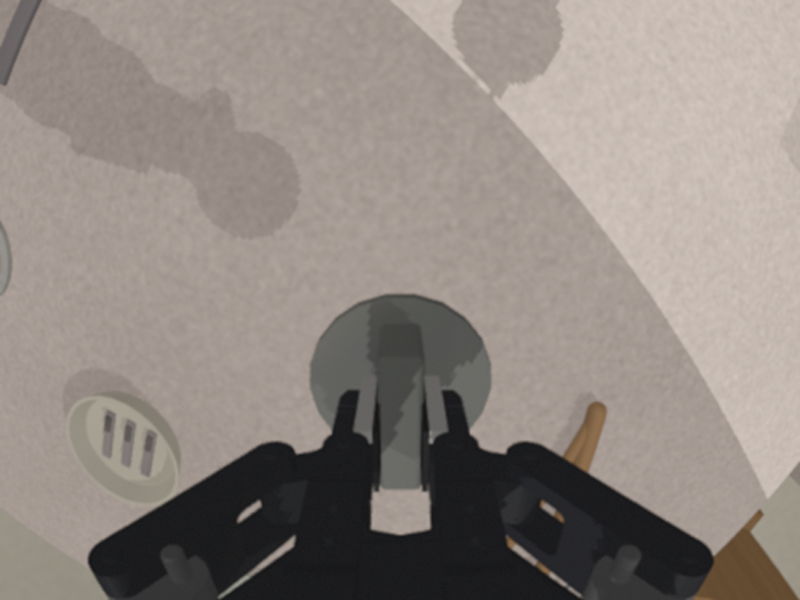

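```bash
cat > lidfit.py <<'E'
from h import *
from scipy.optimize import least_squares
def lidoff(s,dz=-21):
    # depth-based: disc top points in tool frame
    st=s["st"];P=wcloud(s);Rm=R.from_euler("xyz",st["tcp_rot"],degrees=True).as_matrix()
    Q=(P-st["tool_pos"])@Rm
    d=s["depth"]
    return Q,d
E
python3 -c "
from lidfit import *
s=pickle.load(open('pics/w8.pkl','rb'));Q,d=lidoff(s)
m=(d>0)&(Q[...,2]>14)&(Q[...,2]<30)&(np.hypot(Q[...,0],Q[...,1])<45)
print(m.sum(),np.percentile(Q[m][:,2],[5,25,50,75,95]))
m&=(abs(Q[...,2]-np.median(Q[m][:,2]))<4)
pts=Q[m][:,:2].astype(np.float32);h=cv2.convexHull(pts)[:,0]
h=h[h[:,1]<5]
f=least_squares(lambda p:np.hypot(h[:,0]-p[0],h[:,1]-p[1])-34,[0,0],loss='soft_l1');print(f.x,f.cost,h[:,1].min(),h[:,0].min(),h[:,0].max())
# bar
m=(d>0)&(Q[...,2]>-15)&(Q[...,2]<-3)&(abs(Q[...,0])<6)&(abs(Q[...,1])<40)
print(m.sum(),Q[m].min(0),Q[m].max(0))
# reprojection of disc edge
st=s['st'];Rm=R.from_euler('xyz',st['tcp_rot'],degrees=True).as_matrix()
for oy in(-3,0,3):
  print(oy,[ (wproj(s,st['tool_pos']+Rm@np.array([34*np.cos(a),oy+34*np.sin(a),21]))*1.5625).round(0) for a in np.radians([-90,-45,0,180])], (wproj(s,st['tool_pos']+Rm@np.array([0,oy+25,-9]))*1.5625).round(0),(wproj(s,st['tool_pos']+Rm@np.array([0,oy-25,-9]))*1.5625).round(0))
"
```

```text
5082 [19.72291705 20.41087825 20.84828183 21.27889365 22.11339649]
[ 0.02177134 -1.14465019] 0.9081633056104841 -35.082558 -32.972355 33.399906
2251 [ -5.996023   -26.61689108 -14.96216991] [ 5.99859159 22.94703341 -3.0648069 ]
-3 [array([399., 291.]), array([469., 318.]), array([492., 380.]), array([307., 380.])] [399. 487.] [399. 352.]
0 [array([399., 299.]), array([468., 326.]), array([491., 387.]), array([308., 387.])] [399. 494.] [399. 361.]
3 [array([399., 308.]), array([468., 334.]), array([491., 394.]), array([308., 394.])] [399. 500.] [399. 371.]
```

Call:
send_rows(
  dp=[
    [20, -27, 0],
    [58, -78, 0],
    [98, -131, 0],
    [138, -184, 0],
    [178, -238, 0],
  ],
  rot=[
    [0, 0, -0.05],
    [0, 0, -0.12],
    [0, 0, -0.2],
    [0, 0, -0.28],
    [0, 0, -0.34],
  ],
)

```text
time: 12.65
tool_pos: [630.1, 91.6, 149.1]
tcp_rot: [-179.8, -0.0, 101.2]
ft_force: [0.7, 1.4, 0.4]
finger_gap: 12.3
```

Call:
send_rows(
  dp=[
    [35, -47, 2],
    [52, -70, 4],
    [57, -76.2, 4],
    [57, -76.2, 4],
    [57, -76.2, 4],
  ],
  rot=[
    [0, 0, -0.054],
    [0, 0, -0.054],
    [0, 0, -0.054],
    [0, 0, -0.054],
    [0, 0, -0.054],
  ],
)

```text
time: 13.28
tool_pos: [686.4, 18.6, 154.6]
tcp_rot: [-179.9, -0.0, 98.3]
ft_force: [-0.9, 0.4, -0.8]
finger_gap: 12.4
```

```bash
python3 -c "
from lidfit import *
s=snap('wrist','w9')
crop(s,180,340,100,220,'pics/w9c.png',5)
P=wcloud(s);d=s['depth']
m=(d>0)&(P[...,2]>66)&(P[...,2]<74)&(abs(P[...,0]-617)<45)&(abs(P[...,1]+5)<45)
h=cv2.convexHull(P[m][:,:2].astype(np.float32))[:,0]
f=least_squares(lambda p:np.hypot(h[:,0]-p[0],h[:,1]-p[1])-p[2],[616,-5,34],loss='soft_l1');print(f.x,cv2.minEnclosingCircle(h),np.median(P[m][:,2]))
"
```

```text
13.275 [686.37  18.6  154.57] [-1.7992e+02 -3.0000e-02  9.8320e+01] [-0.92  0.43 -0.76] 12.446202470488373
[616.6055242   -4.60989925  33.61684617] ((616.7913208007812, -4.536505699157715), 34.099063873291016) 69.55299620904731
```

View pics/w9.png

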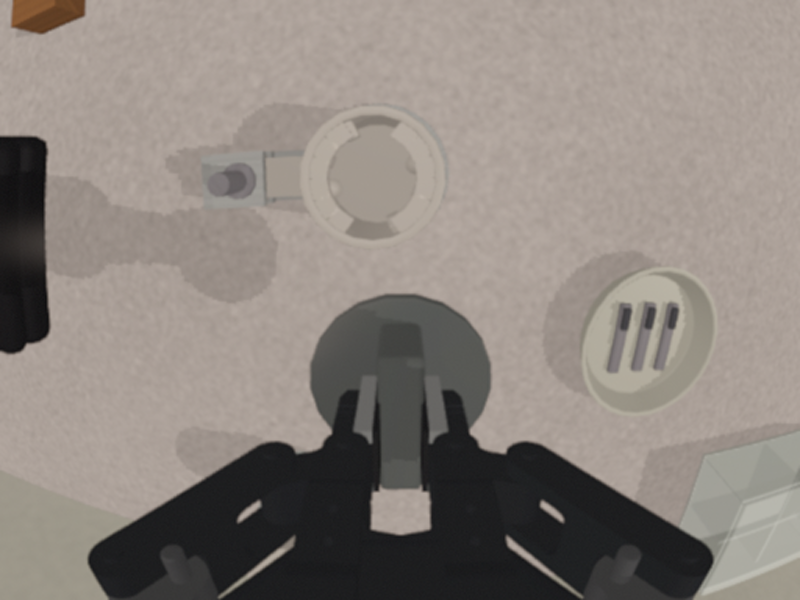

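View pics/w9c.png

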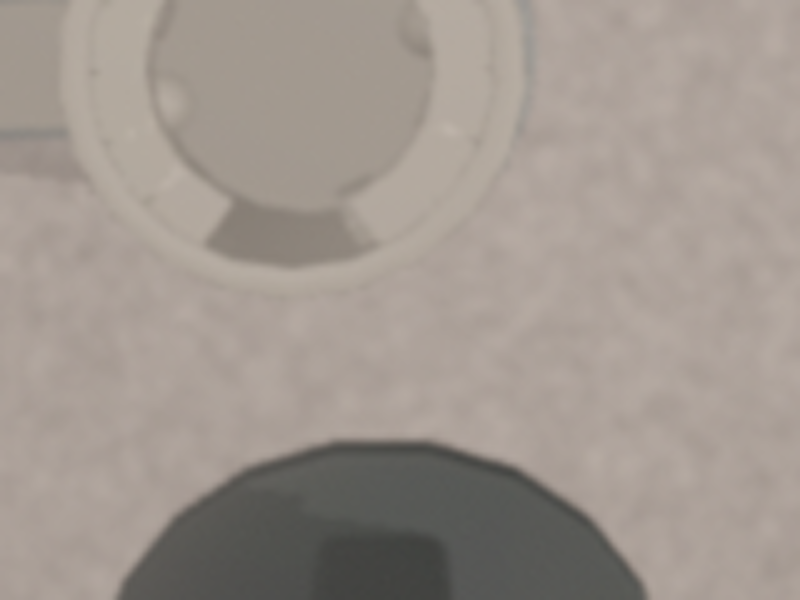

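```bash
python3 -c "
from lidfit import *
for n in('w9','w6'):
  s=pickle.load(open(f'pics/{n}.pkl','rb'))
  P=wcloud(s);d=s['depth'];c=np.array([616.65,-4.5])
  D=P[...,:2]-c;r=np.hypot(D[...,0],D[...,1]);a=np.degrees(np.arctan2(D[...,1],D[...,0]))
  m=(d>0)&(abs(P[...,2]-68)<6)&(r>22)&(r<28)
  H,_=np.histogram(a[m],bins=np.arange(-180,181,4)); print(n,H)
  for x,y in (): pass
s=pickle.load(open('pics/w9.pkl','rb'))
f=lambda x,y,z:wpx(s,180+(x+.5)/5-.5,100+(y+.5)/5-.5,z)[:2]-np.array([616.65,-4.5])
for p in((232,205),(205,245),(345,210),(377,245)): q=f(*p,69);print(p,q,np.degrees(np.arctan2(q[1],q[0])))
cv2.imwrite('pics/w9d.png',cv2.resize(s['pixels'][60:165,185:295,::-1],None,fx=5.5,fy=5.5,interpolation=cv2.INTER_CUBIC))
"
```

```text
w9 [ 0  0  0  0  0  0  4 20 21 20 22 18 20 19 18 19 20 20 20 20 21 19 19 17
 19 20 21 18 19 19 21 17 19 19 18 21 19 19 20 17 14  1  0  0  0  0  0  0
  0  0  0  2 18 17 20 20 20 19 21 21 20 20 20 20 20 20 20 21 20 16 23 19
 20 20 20 21 19 21 19 22 20 21 20 21 20 13  0  0  0  0]
w6 [ 0  0  0  0  0  0  3 15 20 16 18 17 19 15 16 16 19 18 16 15 17 18 15 18
 16 20 16 17 16 17 18 15 17 18 17 16 19 17 18 17 12  0  0  0  0  0  0  0
  0  0  0  6 16 12 19 17 18 18 17 17 18 19 16 18 16 19 16 19 19 20 16 19
 16 18 18 16 19 18 18 17 18 18 18 18 19  8  0  0  0  0]
(232, 205) [20.93741967 -5.68853477] -15.199907624714688
(205, 245) [27.34231998 -8.88862209] -18.008649765617562
(345, 210) [19.40730174 10.68569027] 28.837248324879063
(377, 245) [23.85357262 16.02268283] 33.88965184329155
```

View pics/w9d.png

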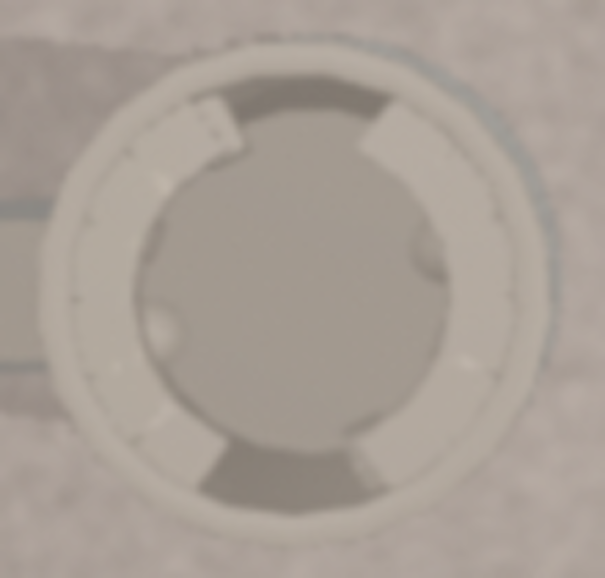

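Call:
send_rows(
  dp=[
    [-20, -7, 0],
    [-50, -17, 0],
    [-68.6, -23, -10],
    [-68.6, -23, -22],
    [-68.6, -23, -22],
  ],
  rot=[
    [0, 0, -0.02],
    [0, 0, -0.04],
    [0, 0, -0.061],
    [0, 0, -0.061],
    [0, 0, -0.061],
  ],
)

```text
time: 13.95
tool_pos: [618.1, -5.0, 132.0]
tcp_rot: [-179.9, -0.0, 94.8]
ft_force: [0.5, 0.4, -0.4]
finger_gap: 12.2
```

Call:
send_rows(
  dp=[
    [0, 0, 0],
    [0, 0, 0],
    [0, 0, 0],
  ],
  rot=[
    [0, 0, 0],
    [0, 0, 0],
    [0, 0, 0],
  ],
)

```text
time: 14.32
tool_pos: [619.1, -5.7, 133.6]
tcp_rot: [180.0, 0.0, 94.8]
ft_force: [0.4, -0.2, -0.9]
finger_gap: 12.6
```

```bash
python3 -c "
from lidfit import *
s=snap('wrist','w10')
Q,d=lidoff(s)
m=(d>0)&(Q[...,2]>17)&(Q[...,2]<25)&(np.hypot(Q[...,0],Q[...,1])<40)
h=cv2.convexHull(Q[m][:,:2].astype(np.float32))[:,0];h=h[h[:,1]<5]
f=least_squares(lambda p:np.hypot(h[:,0]-p[0],h[:,1]-p[1])-34,[0,0],loss='soft_l1');print(f.x,np.median(Q[m][:,2]))
k=snap('scene','s10');crop(k,220,320,150,225,'pics/s10c.png')
"
```

```text
14.325 [619.14  -5.73 133.61] [179.97   0.    94.76] [ 0.43 -0.21 -0.85] 12.556310559032921
[ 0.13427972 -1.18827379] 20.882381431714922
14.375 [619.01  -5.81 133.51] [179.98   0.    94.75] [ 0.04 -0.42 -0.7 ] 12.472000107735173
```

View pics/w10.png

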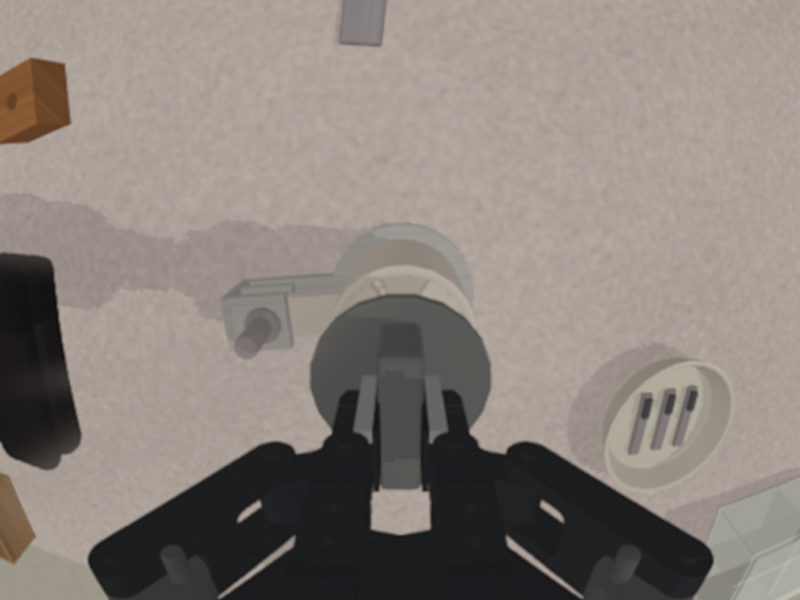

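View pics/s10c.png

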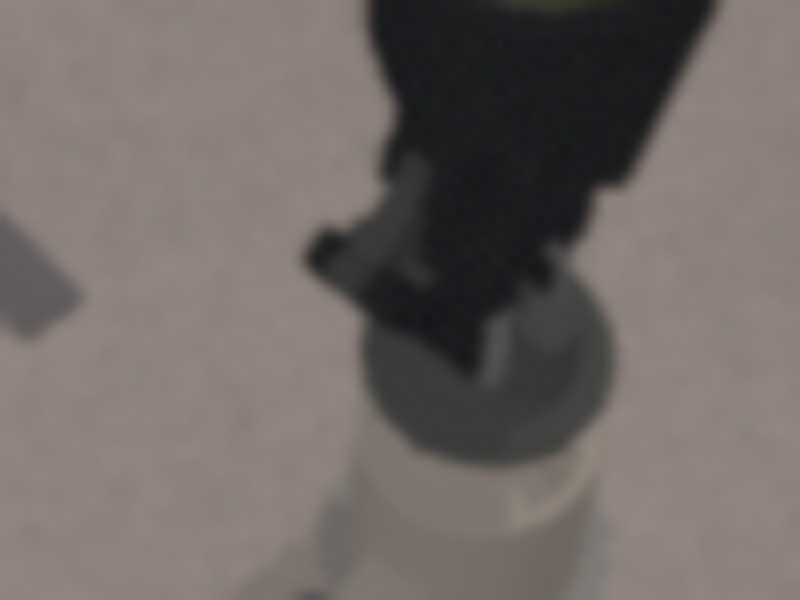

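Call:
send_rows(
  dp=[
    [-0.7, 0.7, -5],
    [-1.3, 1.3, -10],
    [-1.3, 1.3, -15],
    [-1.3, 1.3, -18],
    [-1.3, 1.3, -18],
  ],
  rot=[
    [0, 0, 0],
    [0, 0, 0],
    [0, 0, 0],
    [0, 0, 0],
    [0, 0, 0],
  ],
)

```text
time: 15.05
tool_pos: [617.1, -4.5, 114.8]
tcp_rot: [-180.0, -0.0, 94.7]
ft_force: [-0.2, -0.3, 0.6]
finger_gap: 12.2
```

```bash
python3 -c "
from lidfit import *
s=snap('wrist','w11')
crop(s,190,330,120,225,'pics/w11c.png',5)
"
```

```text
15.05 [617.13  -4.52 114.84] [-179.96   -0.     94.75] [-0.18 -0.31  0.56] 12.236352313721971
```

View pics/w11c.png

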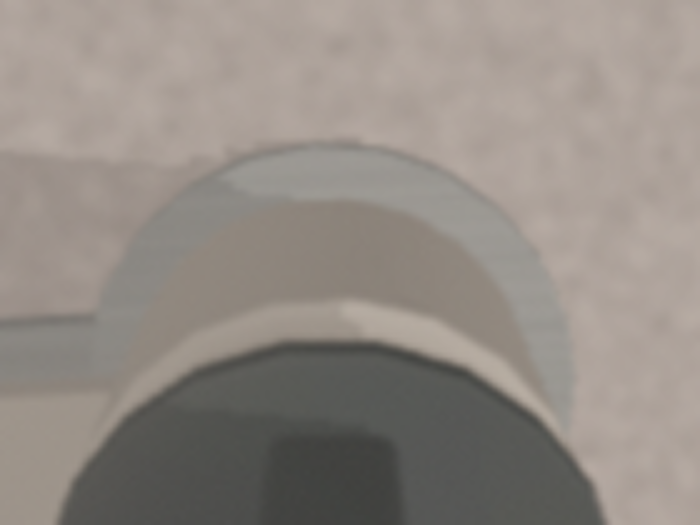

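Call:
send_rows(
  dp=[
    [0, 0, -3],
    [0, 0, -6],
    [0, 0, -9],
    [0, 0, -11],
    [0, 0, -11],
  ],
  rot=[
    [0, 0, 0],
    [0, 0, 0],
    [0, 0, 0],
    [0, 0, 0],
    [0, 0, 0],
  ],
)

```text
time: 15.72
tool_pos: [617.2, -4.5, 104.0]
tcp_rot: [-180.0, -0.0, 94.7]
ft_force: [0.4, 0.8, -1.0]
finger_gap: 12.6
```

Call:
send_rows(
  dp=[
    [0, 0, -2],
    [0, 0, -4],
    [0, 0, -6],
    [0, 0, -8],
    [0, 0, -8],
  ],
  rot=[
    [0, 0, 0],
    [0, 0, 0],
    [0, 0, 0],
    [0, 0, 0],
    [0, 0, 0],
  ],
)

```text
time: 16.35
tool_pos: [617.5, -4.5, 97.1]
tcp_rot: [180.0, 0.0, 94.7]
ft_force: [-2.7, 1.0, 5.9]
finger_gap: 12.4
```

Call:
send_rows(
  dp=[
    [0, -0.1, 0],
    [0, -0.2, 0],
    [0, -0.3, 0],
    [0, -0.4, 0],
    [0, -0.4, 0],
  ],
  rot=[
    [0, 0, -0.09],
    [0, 0, -0.18],
    [0, 0, -0.27],
    [0, 0, -0.35],
    [0, 0, -0.35],
  ],
)

```text
time: 16.98
tool_pos: [618.0, -4.8, 97.1]
tcp_rot: [179.9, -0.0, 74.7]
ft_force: [-0.1, 1.5, 4.6]
finger_gap: 12.5
```

```bash
python3 -c "
from bench import r
s=r.sense();print(s['tcp_rot'],s['wrist_torque'],s['joint_pos'])"
```

```text
[ 1.79915066e+02 -2.49153987e-02  7.47238864e+01] [ 0.15100973  0.01685619 -0.05346009] [-5.20535134e+00  1.66177890e+01  9.07377654e+01  1.01460782e-02
  7.25564632e+01 -7.99322533e+01]
```

Turning freely at low torque. I'll continue to about 45°.

Call:
send_rows(
  dp=[
    [-0.1, -0.1, 0],
    [-0.1, -0.2, 0],
    [-0.2, -0.4, 0],
    [-0.2, -0.4, 0],
    [-0.2, -0.4, 0],
  ],
  rot=[
    [0, 0, -0.11],
    [0, 0, -0.22],
    [0, 0, -0.33],
    [0, 0, -0.44],
    [0, 0, -0.45],
  ],
)

```text
time: 17.6
tool_pos: [617.8, -5.5, 97.1]
tcp_rot: [179.9, -0.0, 49.0]
ft_force: [0.3, -0.3, 5.4]
finger_gap: 12.4
```

```bash
python3 -c "
from lidfit import *
from bench import r
s=snap('wrist','w12');print(r.sense()['wrist_torque'])
t=snap('top','t12');crop(t,225,305,130,190,'pics/t12c.png')
k=snap('scene','s12');crop(k,220,320,150,225,'pics/s12c.png')
"
```

```text
17.6 [617.83  -5.46  97.1 ] [ 1.7992e+02 -5.0000e-02  4.9010e+01] [ 0.27 -0.3   5.39] 12.43995397576245
[-0.10106811 -0.11062424  0.03715688]
17.65 [617.84  -5.46  97.11] [ 1.7992e+02 -5.0000e-02  4.9060e+01] [ 0.17 -0.22  5.09] 12.430705333397508
17.7 [617.83  -5.45  97.1 ] [ 1.7992e+02 -5.0000e-02  4.9110e+01] [ 0.76 -0.1   5.12] 11.971817418621404
```

View pics/w12.png

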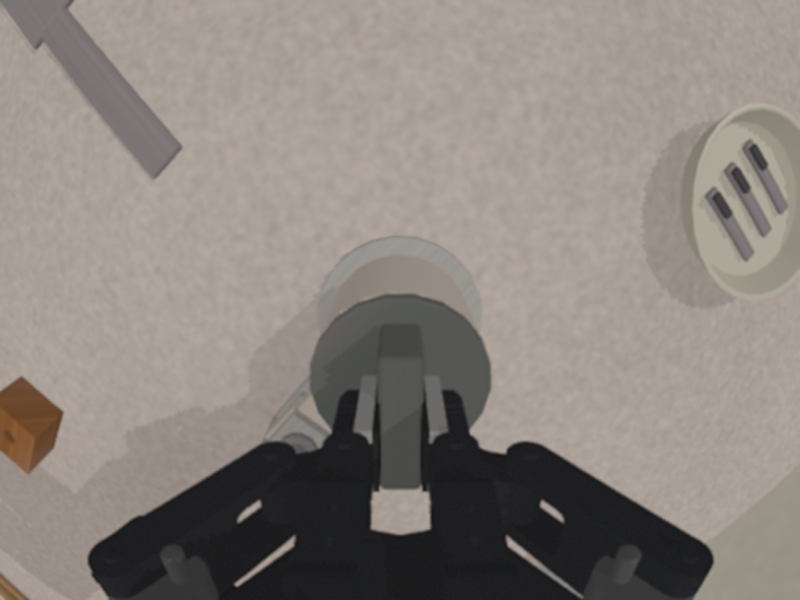

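View pics/s12c.png

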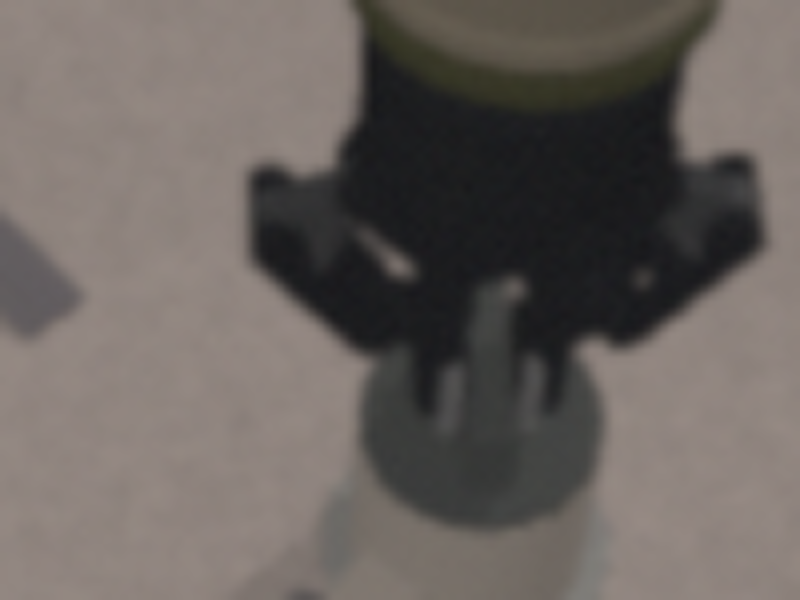

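```bash
python3 -c "
from lidfit import *
s=pickle.load(open('pics/w12.pkl','rb'));P=wcloud(s);d=s['depth']
m=(d>0)&(abs(P[...,0]-627)<12)&(abs(P[...,1]+78.5)<12)&(P[...,2]<80);print(m.sum(),np.percentile(P[m][:,2],[5,25,50,75,95]))
k=pickle.load(open('pics/s12.pkl','rb'));Q=cloud(k)
m=(k['depth']>0)&(abs(Q[...,0]-627)<14)&(abs(Q[...,1]+78.5)<14)&(Q[...,2]<80);print(m.sum(),np.percentile(Q[m][:,2],[5,50,95]) if m.any() else '')
from bench import job
print(job.hand_in())
"
```

```text
323 [39.29661374 40.25460919 42.53171517 44.10979143 48.20408109]
168 [20.8512226  41.37912398 70.73061899]
the job is handed in; nothing more can be done
None
```

The job is done and handed in at about 17.7 s of the 69 s allowed. The pin is home and released, and the lid is seated, turned about 45° clockwise and still gripped.

- **Pin:** it went down through the fork and lug until the flange stopped on the upper plate at about 15 N, and I let go of it. After the twist the flange top still reads about 44 mm and the pin top about 71 mm, against 44 and 72 mm expected when home.
- **Lid:** it seated on the rim with the gripper at 97.1 mm, where I had expected 97. It turned freely at low torque and I felt no click. The gripper turned 45.7° clockwise and is holding at 80 N with a light 5 N downward push.
- **Bystanders:** the case, dish and shoehorn were never touched.

**Uncertainty:** I did not measure the lid's angle against the canister after the twist. The entry gaps pointed 4.8° from world x and the bracket about 8°, roughly the pin's play. Allowing for that play, the lid has turned about 42 to 46° in the canister.

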